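Close the soldering jig on the tube

TASK

Get the brass tube ready for soldering: first push on its projecting end with a fingertip until the tube butts against the dark stop block at the other end of the groove. Then tip both hinged aluminium plates over, pushing on their backs with the fingertips, and push each down flat onto the jig so that they hold the tube in its groove. Only push: do not lift the tube or pinch the plates, keep off their black ball knobs and the rubber strips underneath, and leave the things lying around on the bench where they are.

Things in the scene. Friction and masses are not known exactly. Their poses are not given: they have to be found in the camera images.
- jig: fixed aluminium soldering jig, base 200 x 400 mm, its flat top 42.5 mm above the bench. Origin on the bench below the groove, midway along the two hinged plates; z up, y along the groove towards the stop block, x across it, away from the robot. The base reaches from y = -160 to y = +240 mm. The groove (14 mm wide, 12.5 mm deep, along y at x = 0) is open at the -y end, where the tube sticks out
- stop_face (a point): centre of the dark steel stop block's face, at the height of the tube's axis (36 mm above the bench, jig y = +150 mm); it looks along the jig's -y. The block is 56 mm wide, 36 mm long and stands 16 mm above the base
- tube: loose straight brass tube, 12 mm outside diameter, 335 mm long, about 0.12 kg, lying in the groove, its top 0.5 mm below the base's top; origin at its middle on the axis, its own y axis along it (parallel to the groove)
- tube_push_end (a point): centre of the tube's free end, the one that sticks out past the jig's -y end, 36 mm above the bench. It still sticks out 25 mm when the tube is against the stop, and 45 to 95 mm at the start
- tube_stop_end (a point): centre of the tube's other end, which must meet the stop block
- near_plate (a joint): angle of the hinged aluminium plate nearer the robot (rad): 0 lying flat on the base, 1.57 upright, more when it leans outwards; stops at 0 and 2.0. Plate 60 mm wide across the jig (from 4 to 64 mm from the hinge axis), 280 mm long along the groove; flat, its upper face lies 50 mm above the bench. A stiff friction hinge (0.2 N m) keeps it where it is left, even half-way; it takes about 4 to 5 N to push it near its free edge
- near_hinge (a point): point on that plate's hinge axis at the middle of its length, 44 mm above the bench, fixed to the jig 68 mm from the groove; the axis runs along the jig's y, the closed plate reaches from here along the jig's +x, and its upper face (back) lies 6 mm above the axis plane
- near_edge (a point): middle of that plate's free edge, on its upper face (the back, which faces outwards while the plate stands open), 64 mm from the hinge axis. Under the edge, flush in the face that looks inwards while the plate stands open, runs a black rubber strip 24 mm wide that holds the tube
- near_knob_a (a point): centre of the black ball knob (25 mm ball) on the back of that plate towards the jig's -y end: 118 mm from the middle of the plate's length, 46 mm from the hinge axis, 20 mm off the back's face. The back between the two knobs is free but for the flat black hinge leaves near the axis
- near_knob_b (a point): the same for that plate's knob towards the stop block
- far_plate (a joint): angle of the hinged aluminium plate farther from the robot (rad): 0 lying flat on the base, 1.57 upright, more when it leans outwards; stops at 0 and 2.0. Plate 60 mm wide across the jig (from 4 to 64 mm from the hinge axis), 280 mm long along the groove; flat, its upper face lies 50 mm above the bench. A stiff friction hinge (0.2 N m) keeps it where it is left, even half-way; it takes about 4 to 5 N to push it near its free edge
- far_hinge (a point): point on that plate's hinge axis at the middle of its length, 44 mm above the bench, fixed to the jig 68 mm from the groove; the axis runs along the jig's y, the closed plate reaches from here along the jig's -x, and its upper face (back) lies 6 mm above the axis plane
- far_edge (a point): middle of that plate's free edge, on its upper face (the back, which faces outwards while the plate stands open), 64 mm from the hinge axis. Under the edge, flush in the face that looks inwards while the plate stands open, runs a black rubber strip 24 mm wide that holds the tube
- far_knob_a (a point): centre of the black ball knob (25 mm ball) on the back of that plate towards the jig's -y end: 118 mm from the middle of the plate's length, 46 mm from the hinge axis, 20 mm off the back's face. The back between the two knobs is free but for the flat black hinge leaves near the axis
- far_knob_b (a point): the same for that plate's knob towards the stop block
- masking_tape: roll of cream masking tape lying flat, 104 mm across, 48 mm high; origin at the centre of its underside
- amber_tape: roll of reddish-brown tape lying flat, 90 mm across, 36 mm high; origin at the centre of its underside
- flux_jar: small amber jar with a white cap, 52 mm across, 50 mm high; origin at the centre of its underside
- scissors: scissors with brown handles lying flat and open, about 185 mm long, 110 mm wide, 10 mm high; origin near their pivot

How it is judged:
By the outcome, as a careful person would: the job done as asked, in the order asked, and still so for the second after the job is handed in, with the robot touching nothing.
It also fails if it takes over 51 s, if anything falls off the work surface, if the arm or the gripper's body presses on something with over 40 N, if the wrist force passes 120 N, or if a joint passes its speed limit or range.

ROBOT

A 6-joint arm with a two-finger parallel gripper is mounted at the origin on the work surface. World frame = base frame: x ahead of the robot, y to its left, z up, the work surface at z = 0. Lengths are in m, angles in rad, forces in N, time in s.
With the tool pointing down it reaches from about 0.35 to 0.775 m from the base axis. Payload 5.5 kg.
Tool frame: the origin (TCP) lies at the very end of the fingers, on their centre line; the grasp point (between the pads) lies 19 mm behind it (grip_point_offset is the distance from the TCP to the grasp point, in m); z points along the fingers, y is the direction in which the jaws open and shut (so a half turn about z gives the same grasp; the last joint's range is limited). The gripper opens to 85 mm and grips with 20 to 120 N. Pads are 22 mm wide; open, the fingers measure 114 mm over their backs; the gripper's body (76 mm by 85 mm) begins 54 mm behind the grasp point. The pads swing forward as they close: fully open they stand 13 mm farther back than shut.
Start: joints at [1.091, 0.313, 0.046, 1.304, 0, 1.431], TCP at [0.192, 0.542, 0.207] pointing down, gripper open.
Joint ranges: [-2.76, 2.76], [-0.86, 1.69], [-1.03, 1.26], [-2.2, 2.34], [-1.47, 1.5], [-3.14, 3.14]. Speed limits (rad/s): [2.57, 2.57, 3.14, 3.14, 3.14, 3.14].

INTERFACE

Orientations are given as a unit quaternion [w, x, y, z].
In Python, from workcell import * gives the robot as it stands.
- The arm moves only by the shell command python3 -m crank 'ROWS' [OPENING] [FORCE]. ROWS is a JSON object of lists of equal length, an entry for each row: "travel": the shift along the tool's x, y, z in units of 40 mm (1.0 is 40 mm), a list of three; "turn": the turn about the tool's z in rad. In form: {"travel": [[x, y, z], ...], "turn": [turn, ...]}. A call has 1 to 5 rows; each row is the pose to reach, as a shift and turn from the pose commanded when the call began, along the tool's axes at that moment; what a row does not reach only later rows make up. A row lasts 1/12 s, in which the tool goes at most 41.7 mm and 7.16 degrees, less where a joint would pass 70% of its speed; a pose out of reach is approached as far as the arm can. A call with a gripper value outside its range is refused whole. OPENING is the finger opening in mm, from 0 to 85.4, set as the call begins (- or left out, the last holds). The fingers move at their own pace and stop on an object; FORCE is the grip in N (left out, the last holds). Time passes only in rows, so rows that repeat a pose let the fingers close. It gives the time, the measured TCP pose, the force and the opening at its end, in the units of the state.
- get_state(): the state, without advancing time (a new reading comes with each control period).
- read_camera(name): name is "scene" or "top"; returns a dict with "image" (400x640x3 uint8, red, green, blue), "K" (3x3 intrinsics, pixels), "k1" (the pictures are not rectified: a ray, as slopes to the right and down, at radius r is drawn at 1 + k1 r^2 times it, then the intrinsics apply), "R" (3x3) and "t" (3): a world point X has camera coordinates R X + t. Camera axes: x right, y down, z forward; pixel columns grow to the right and rows downward; lengths in m; the calibration is good to about 2 mm. A picture is of the moment at which its call begins. There is no depth.
- hand_in(): hands the job in, once; it reports no verdict.
The state is a dict: "clock": time; "joint_pos": joint angles; "qvel": joint speeds; "tau": joint torques, N m; "tcp_pos": TCP position; "orientation": TCP orientation; "wrist_force": force on the tool from outside, world axes, zero at the start; "ft_torque": the same for the moment, N m; "finger_gap": finger opening in m.
Only numpy, scipy, OpenCV 4.12 (cv2) and the standard library are available. Lean on these libraries where they do the work, as an engineer would, in place of code of your own. Each camera call takes 0.05 s, during which the arm holds its last target. There are 200 camera calls.

## Working session

There is one attempt and no reset: what is moved stays moved. The work goes in short steps, Python scripts to look and compute and a shell command to move; the robot and the scene stay as the last step left them, time stands still between calls to the robot, and variables do not carry over. Pictures are saved under pics/ and viewed, about 8 in all and at most 12, crops included, and the job is handed in when it is done.

```bash
ls; mkdir -p pics
python3 - <<'E'
from workcell import *
import cv2
print(get_state())
for n in("scene","top"):
    c=read_camera(n); cv2.imwrite(f"pics/{n}0.png",c["image"][:,:,::-1]); print(n,c["K"],c["k1"],c["R"],c["t"])
E
```

```text
pics
{'clock': 0.0, 'joint_pos': array([1.09140908e+00, 3.13996259e-01, 4.49873047e-02, 1.30358869e+00,
       2.49491381e-05, 1.43120025e+00]), 'qvel': array([ 0.00114303, -0.00012267,  0.00119903,  0.00014712,  0.00136876,
        0.00126386]), 'tau': array([ 1.12375203e-04, -4.80626321e+01,  2.98533815e+01,  1.94695039e-02,
       -2.36435289e-04, -3.59869318e-06]), 'tcp_pos': array([0.19138772, 0.54163678, 0.20621466]), 'orientation': array([-2.86199641e-04,  1.69079380e-01,  9.85602025e-01, -8.54067954e-04]), 'wrist_force': array([-0.24036879,  0.1835858 , -0.22292026]), 'ft_torque': array([ 0.01238211,  0.00518772, -0.01250152]), 'finger_gap': 0.08560682289218903}
scene [[513.72080014   0.         313.91369732]
 [  0.         513.72080014 200.82796989]
 [  0.           0.           1.        ]] 0.005535429516626392 [[ 0.88812998  0.45949182 -0.00961243]
 [ 0.31729676 -0.62815043 -0.71045746]
 [-0.33248744  0.62792858 -0.7036745 ]] [-0.55058517 -0.13338627  1.99846721]
top [[405.93085823   0.         319.88453799]
 [  0.         405.93085823 199.29949179]
 [  0.           0.           1.        ]] -0.06480432216001218 [[ 0.01275142 -0.99967113 -0.02224915]
 [-0.99853624 -0.01156098 -0.0528368 ]
 [ 0.0525622   0.02289032 -0.99835527]] [0.02905672 0.60095218 1.24831896]
```

View pics/top0.png

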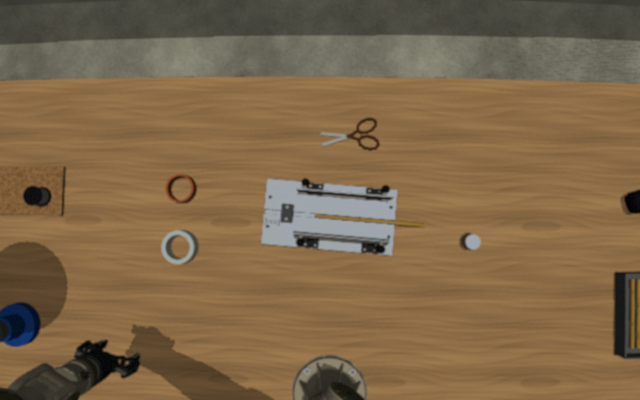

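View pics/scene0.png

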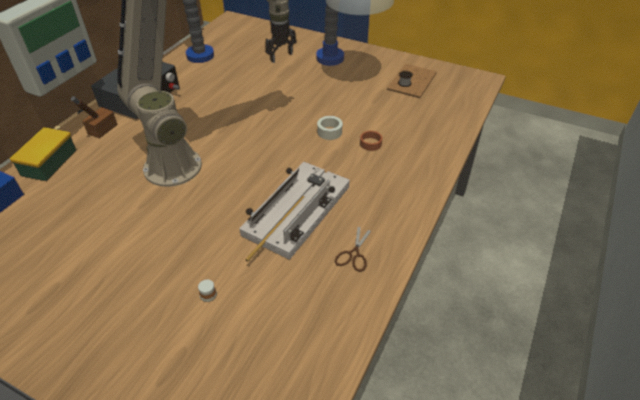

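The top image shows the jig with corners near (266,179), (397,189), (393,255) and (262,244). The tube end is at about (424,225) and the stop block at (287,213). In the scene view the jig is around (295,208), with both plates standing near upright. I'll zoom in to refine these.

Run:
```python
import cv2,numpy as np
a=cv2.imread("pics/top0.png")[170:270,250:450]; b=cv2.imread("pics/scene0.png")[155:275,225:365]
cv2.imwrite("pics/c_top.png",cv2.resize(a,None,fx=4,fy=4,interpolation=cv2.INTER_CUBIC))
cv2.imwrite("pics/c_sc.png",cv2.resize(b,None,fx=5,fy=5,interpolation=cv2.INTER_CUBIC))
```

```text
(no output)
```

View pics/c_top.png

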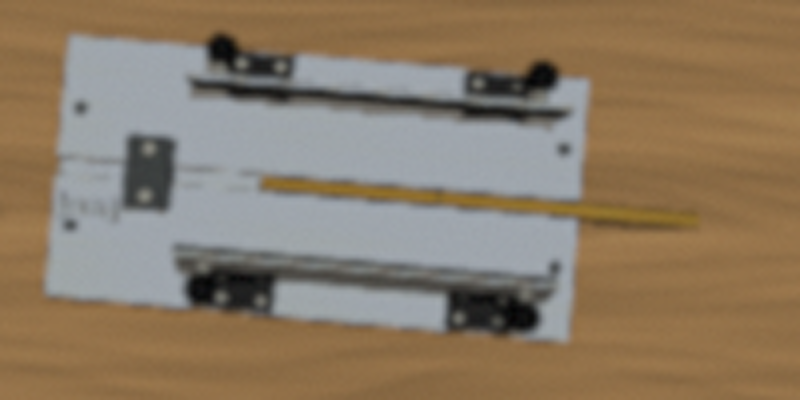

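View pics/c_sc.png

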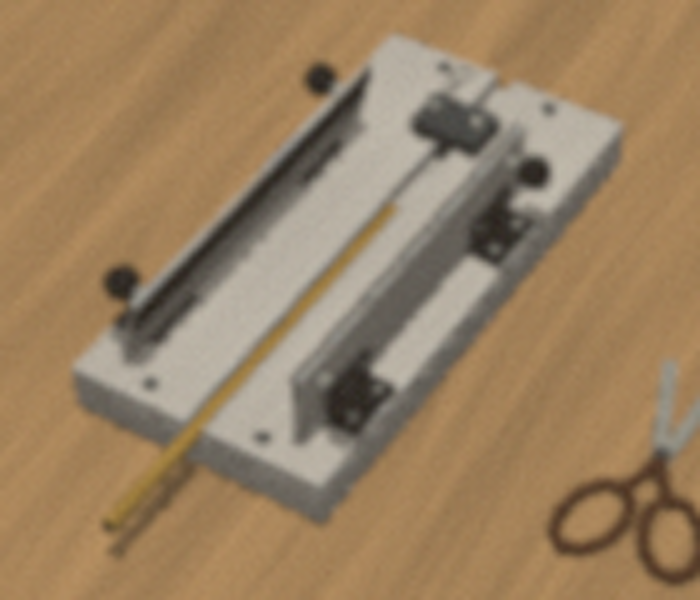

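```bash
cat > h.py <<'E'
import numpy as np, cv2
from workcell import *
from scipy.optimize import least_squares
def proj(c,P):
    X=np.asarray(P)@np.array(c["R"]).T+c["t"]; s=X[:,:2]/X[:,2:]
    s=s*(1+c["k1"]*(s**2).sum(1,keepdims=True)); K=np.array(c["K"]); return s*[K[0,0],K[1,1]]+K[:2,2]
def jw(p,P):
    c,s=np.cos(p[2]),np.sin(p[2]); P=np.asarray(P,float)
    return P@np.array([[c,s,0],[-s,c,0],[0,0,1]])+[p[0],p[1],0]
def pl(side,th,r,n,y): # side -1 near, +1 far ; jig coords
    return [side*(.068-r*np.cos(th)+n*np.sin(th)),y,.044+r*np.sin(th)+n*np.cos(th)]
def model(q): # x,y,yaw,stick,near,far
    z=.0425; pts=[[.1,.24,z],[.1,-.16,z],[-.1,-.16,z],[-.1,.24,z],[0,-.16-q[3],.036],[0,.175-q[3],.040],
     pl(1,q[5],.046,.026,.118),pl(1,q[5],.046,.026,-.118),pl(-1,q[4],.046,.026,.118),pl(-1,q[4],.046,.026,-.118)]
    return jw(q[:3],pts)
E
cat > fit.py <<'E'
from h import *
T=np.array([[70,34],[589,78],[570,342],[45,297],[700,220],[262,183],[222,47],[543,75],[200,290],[522,318]],float)
S=np.array([[622,128],[320,490],[76,372],[395,36],[110,522],[392,207],[534,172],[350,385],[321,78],[122,282]],float)
T=(T+.5)/4-.5+[250,170]; S=(S+.5)/5-.5+[225,155]
ct,cs=read_camera("top"),read_camera("scene")
w=np.ones((10,1)); ws=w.copy(); ws[7]=0
def f(q):
    m=model(q[:6]); 
    return np.r_[((proj(ct,m)-T-q[6:8])*w).ravel(),((proj(cs,m)-S-q[8:10])*ws).ravel(),q[6:]*.7]
r=least_squares(f,[.5,0,0,.08,1.5,1.5,0,0,0,0]); print(r.x.round(4)); print(r.fun[:40].reshape(20,2).round(1))
q=r.x; print("pushend,stopend",model(q)[4:6].round(4)); 
def ground(c,u,z):
    return least_squares(lambda p: proj(c,[[p[0],p[1],z]])[0]-u,[.5,0]).x
print("jar",ground(ct,[471,241],.05),"amber",ground(ct,[181,188],.036),"mask",ground(ct,[178,246],.048))
E
python3 fit.py
```

```text
[ 0.5449 -0.0312 -0.0738  0.0921  1.3375  1.5908 -0.3706 -0.1048 -0.1414
 -0.5149]
[[-0.3  0.1]
 [ 0.2  0.1]
 [-0.2 -0.2]
 [-0.1 -0.5]
 [-0.4 -0.1]
 [-0.2 -0.2]
 [ 0.1  0.4]
 [-0.   0.2]
 [ 0.1  0. ]
 [ 0.6  0.1]
 [ 0.5 -0.7]
 [ 0.3 -0.4]
 [-1.  -0.9]
 [-0.3 -0.5]
 [-0.2  1.2]
 [ 0.3 -0.1]
 [ 0.3  0.4]
 [-0.   0. ]
 [-0.1  0.5]
 [ 0.   0.3]]
pushend,stopend [[ 0.5263 -0.2826  0.036 ]
 [ 0.551   0.0515  0.04  ]]
jar [ 0.4779559  -0.42247889] amber [0.62978458 0.46960513] mask [0.45030867 0.46937796]
```

The fit is within about 1 px, so the jig is at (0.545, -0.031) with yaw -0.074. The tube sticks out about 92 mm, and the plates stand at about 1.34 rad (near) and 1.59 rad (far). First move: turn the tool so its y axis follows the jig's y, and shut the fingers.

```bash
cat >> h.py <<'E'
Q=[.5449,-.0312,-.0738]
def where():
    s=get_state(); p=s["tcp_pos"]; c,sn=np.cos(Q[2]),np.sin(Q[2]); d=p[:2]-Q[:2]
    from scipy.spatial.transform import Rotation as R
    w=s["orientation"]; M=R.from_quat([w[1],w[2],w[3],w[0]]).as_matrix()
    j=np.array([c*d[0]+sn*d[1],-sn*d[0]+c*d[1],p[2]])
    f=s["wrist_force"]; 
    print("t%.2f jig mm"%s["clock"],(j*1000).round(1),"yawerr %.3f"%(np.arctan2(M[1,1],M[0,1])-np.pi/2-Q[2]),"F jig",np.round([c*f[0]+sn*f[1],-sn*f[0]+c*f[1],f[2]],1),"gap",round(s["finger_gap"],4))
if __name__=="__main__": where()
E
python3 -m crank '{"travel":[[-5,-2.7,0],[-5,-2.7,0],[-5,-2.7,0],[-5,-2.7,0],[-5,-2.7,0]],"turn":[-0.266,-0.266,-0.266,-0.266,-0.266]}' 0 20; python3 h.py
```

```text
clock: 0.62
tcp_pos: [0.3282, 0.3907, 0.207]
orientation: [-0.0, 0.036, 0.999, -0.0]
wrist_force: [0.9, 0.3, -0.6]
finger_gap: 0.0255
t0.62 jig mm [-247.2  404.7  207. ] yawerr 0.001 F jig [ 0.9  0.4 -0.6] gap 0.0255
```

```bash
for i in 1; do python3 -m crank '{"travel":[[-1.75,-4.9,0],[-1.75,-4.9,0],[-1.75,-4.9,0],[-1.75,-4.9,0],[-1.75,-4.9,0]],"turn":[0,0,0,0,0]}' >/dev/null; done; python3 h.py
python3 -m crank '{"travel":[[-1.75,-4.9,0],[-1.75,-4.9,0],[-1.75,-4.9,0],[-1.75,-4.9,0],[-1.75,-4.9,0]],"turn":[0,0,0,0,0]}' >/dev/null;  python3 h.py
python3 -m crank '{"travel":[[-1.75,-4.9,0],[-1.75,-4.9,0],[-1.75,-4.9,0],[-1.75,-4.9,0],[-1.75,-4.9,0]],"turn":[0,0,0,0,0]}' >/dev/null;  python3 h.py
```

```text
t1.03 jig mm [-177.8  208.3  207.1] yawerr 0.000 F jig [ 2.3  0.1 -0.4] gap -0.0
t1.45 jig mm [-107.8   12.1  207.2] yawerr -0.000 F jig [ 0.6  1.6 -0.2] gap 0.0
t1.87 jig mm [ -37.8 -184.   207. ] yawerr -0.001 F jig [0.5 0.7 0.4] gap 0.0
```

```bash
python3 -m crank '{"travel":[[-0.95,-3.1,0],[-0.95,-3.1,0],[-0.95,-3.1,0],[-0.95,-3.1,0.5],[-0.95,-3.1,1.5]],"turn":[0,0,0,0,0]}' >/dev/null; 
python3 -m crank '{"travel":[[0,0,1],[0,0,2],[0,0,2.7],[0,0,3.1],[0,0,3.1]],"turn":[0,0,0,0,0]}' >/dev/null;  python3 h.py
python3 - <<'E'
from h import *
im=read_camera("scene")["image"][:,:,::-1][150:290,200:360]
cv2.imwrite("pics/p1.png",cv2.resize(im,None,fx=4,fy=4,interpolation=cv2.INTER_CUBIC))
E
```

```text
t2.70 jig mm [  -3.3 -303.5   18. ] yawerr -0.000 F jig [-0.2 -0.1 -0.5] gap 0.0002
```

View pics/p1.png

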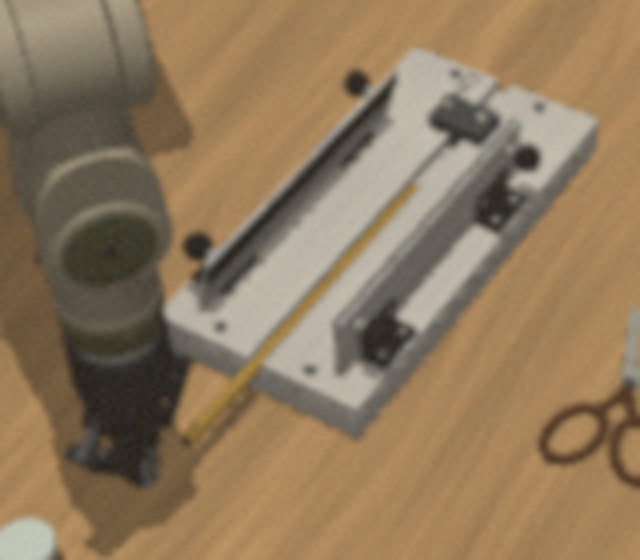

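The picture shows the fingers left of the tube end, which is at crop (190,440). I'll check where the TCP and tool axes project before pushing.

Run:
```python
from h import *
c=read_camera("scene")
P=jw(Q,[[-.0033,-.3035,.018],[.04,-.3035,.018],[-.0033,-.26,.018],[-.0033,-.3035,.09],[0,-.252,.036]])
print(((proj(c,P)-[200,150])*4).round())
```

```text
[[144. 496.]
 [189. 519.]
 [178. 458.]
 [133. 438.]
 [185. 439.]]
```

```bash
python3 -m crank '{"travel":[[-0.05,0.2,-0.1],[-0.08,0.4,-0.1],[-0.08,0.6,-0.1],[-0.08,0.8,-0.1],[-0.08,1.0,-0.1]],"turn":[0,0,0,0,0]}' >/dev/null;  python3 h.py
python3 -m crank '{"travel":[[0,0.15,0],[0,0.3,0],[0,0.45,0],[0,0.6,0],[0,0.75,0]],"turn":[0,0,0,0,0]}' >/dev/null;  python3 h.py
python3 -m crank '{"travel":[[0,0.1,0],[0,0.2,0],[0,0.3,0],[0,0.35,0],[0,0.4,0]],"turn":[0,0,0,0,0]}' >/dev/null;  python3 h.py
python3 - <<'E'
from h import *
im=read_camera("scene")["image"][:,:,::-1][150:290,200:360]
im2=read_camera("top")["image"][:,:,::-1][170:270,250:450]
cv2.imwrite("pics/p2.png",np.vstack([cv2.resize(im,(640,560//1),interpolation=cv2.INTER_CUBIC)[:320],cv2.resize(im2,(640,280)[::1],interpolation=cv2.INTER_CUBIC)]))
E
```

```text
t3.22 jig mm [   3.7 -264.8   28.1] yawerr 0.001 F jig [ 0.2 -0.6 -0.2] gap 0.0
t3.63 jig mm [   3.2 -235.3   27. ] yawerr -0.000 F jig [0.5 0.7 0.6] gap -0.0002
t4.05 jig mm [   3.3 -219.7   27.1] yawerr 0.000 F jig [ 0.3 -0.6  0. ] gap 0.0002
```

View pics/p2.png

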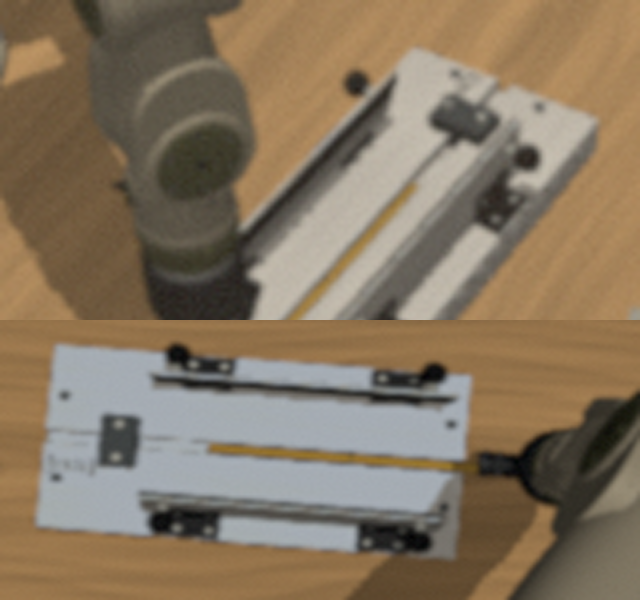

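The top view in the lower half shows the tube's stop end unmoved at crop x=210. The finger appears at about (500,463), with no contact force. I'll check the projections before going on.

Run:
```python
from h import *
for n,o,s in(("top",[250,170],[1,1]),("scene",[200,150],[4,4])):
    c=read_camera(n)
    P=jw(Q,[[.0033,-.2197,.027],[.0033,-.2197,.1],[0,-.252,.036],[0,-.16,.0425],[0,.083,.04]])
    print(n,((proj(c,P))).round(1))
    if n=="scene": im=c["image"][:,:,::-1][190:290,200:340]; cv2.imwrite("pics/p3.png",cv2.resize(im,None,fx=5,fy=5,interpolation=cv2.INTER_CUBIC))
```

```text
top [[412.8 222.5]
 [418.  222.6]
 [423.9 224.4]
 [394.2 221.9]
 [314.5 215. ]]
scene [[253.5 255. ]
 [251.3 240.1]
 [246.3 259.6]
 [263.1 239.4]
 [303.2 195.4]]
```

View pics/p3.png

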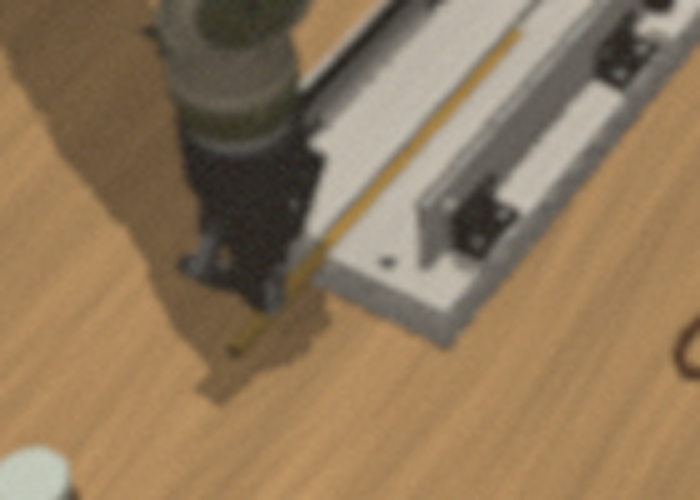

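The state says the TCP is at (253,255) in the scene image, but the finger there seems offset from it. I'll make a close-up of both views with model overlays.

Run:
```python
from h import *
out=[]
for n,(x0,y0) in(("scene",(225,215)),("top",(385,197))):
    c=read_camera(n); im=c["image"][:,:,::-1][y0:y0+50,x0:x0+66]
    a=cv2.resize(im,None,fx=6,fy=6,interpolation=cv2.INTER_CUBIC); a=cv2.convertScaleAbs(a,alpha=1.8,beta=20); b=a.copy()
    t=np.array([.0033,-.2197,.027])
    P=jw(Q,[t,t+[0,0,.073],t+[.011,.015,0],t+[.011,-.015,0],t+[-.011,-.015,0],t+[-.011,.015,0],[0,-.252,.036]])
    p=((proj(c,P)-[x0,y0]+.5)*6).astype(int)
    cv2.line(b,p[0],p[1],(0,0,255),1); cv2.polylines(b,[p[2:6].reshape(-1,1,2)],True,(0,255,0),1); cv2.circle(b,p[6],4,(255,0,0),-1)
    out.append(np.hstack([a,b]))
cv2.imwrite("pics/p4.png",np.vstack(out))
```

```text
(no output)
```

View pics/p4.png

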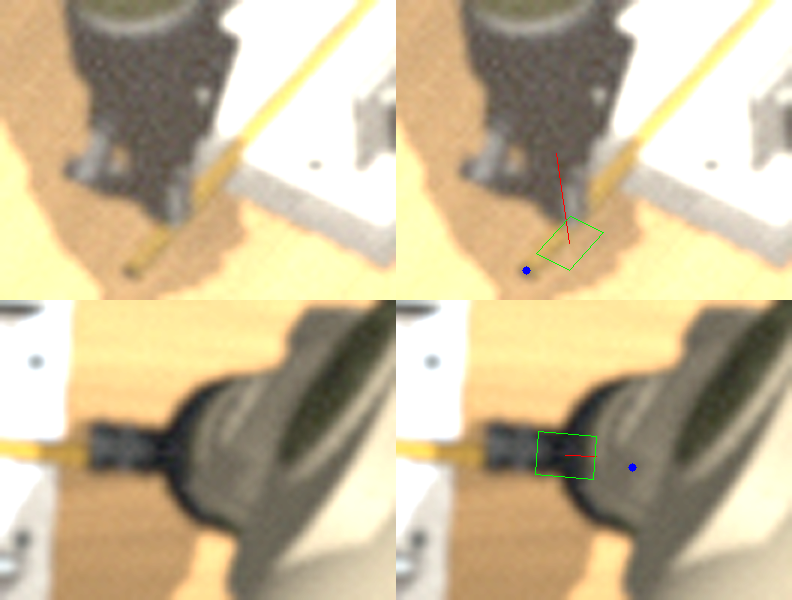

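My reading of the close-up is that the tool points down with the fingers shut. The visible fingertip bottom, at scene zoom (175,222), sits about 15–18 mm above the reported TCP, so it passed over the tube. That fits the zero force. I'll back off and find the bench by feel to calibrate the height.

```bash
python3 -m crank '{"travel":[[0,0,-0.4],[0,-1,-0.6],[0,-2,-0.6],[0,-2.2,-0.6],[0,-2.2,0]],"turn":[0,0,0,0,0]}' >/dev/null;  python3 h.py
python3 -m crank '{"travel":[[0,0,0.15],[0,0,0.3],[0,0,0.35],[0,0,0.4]],"turn":[0,0,0,0]}' >/dev/null;  python3 h.py
python3 -m crank '{"travel":[[0,0,0.05],[0,0,0.1],[0,0,0.1]],"turn":[0,0,0]}' >/dev/null;  python3 h.py
```

```text
t4.77 jig mm [   6.8 -314.    31.7] yawerr -0.004 F jig [ 0.7 -0.3  0.7] gap 0.0004
t5.10 jig mm [   3.1 -307.1   10.8] yawerr 0.001 F jig [ 0.2  0.9 -0.1] gap -0.0
t5.35 jig mm [   3.5 -307.5    7.2] yawerr 0.001 F jig [-0.8 -0.6  0.5] gap -0.0003
```

```bash
python3 -m crank '{"travel":[[0.08,0.3,0],[0.08,0.6,0],[0.08,0.75,0],[0.08,0.9,0],[0.08,1.05,0]],"turn":[0,0,0,0,0]}' >/dev/null;  python3 h.py
python3 -m crank '{"travel":[[0,0.12,0],[0,0.24,0],[0,0.36,0],[0,0.48,0],[0,0.6,0]],"turn":[0,0,0,0,0]}' >/dev/null;  python3 h.py
python3 - <<'E'
from h import *
out=[]
for n,(x0,y0) in(("scene",(225,215)),("top",(385,197))):
    c=read_camera(n); im=c["image"][:,:,::-1][y0:y0+50,x0:x0+66]
    a=cv2.resize(im,None,fx=6,fy=6,interpolation=cv2.INTER_CUBIC); out.append(cv2.convertScaleAbs(a,alpha=1.8,beta=20))
cv2.imwrite("pics/p5.png",np.hstack(out))
E
```

```text
t5.77 jig mm [ 2.000e-01 -2.648e+02  7.400e+00] yawerr 0.001 F jig [ 0.  -0.9  0. ] gap 0.0002
t6.18 jig mm [ 2.000e-01 -2.417e+02  7.200e+00] yawerr -0.000 F jig [-0.6 -1.   1.1] gap 0.0001
```

View pics/p5.png

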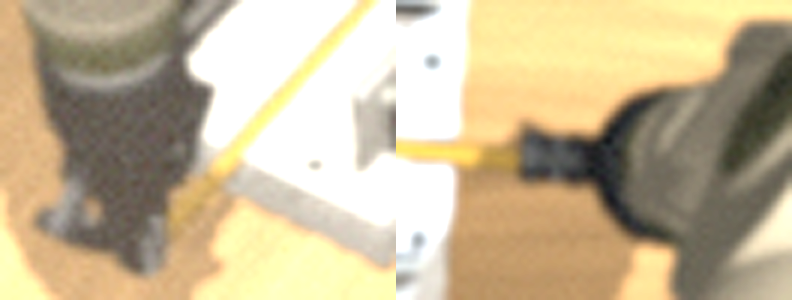

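The tube end is now hidden at the fingertip, at scene zoom (150,265). I'll measure the tube's stop end numerically by colour along the groove.

```bash
cat > tube.py <<'E'
from h import *
def prof(c):
    y=np.arange(-.02,.16,.0005); P=jw(Q,[[0,v,.040] for v in y]); p=proj(c,P).astype(np.float32)
    im=c["image"].astype(np.float32); s=cv2.remap(im,p[:,:1],p[:,1:],cv2.INTER_LINEAR)[:,0]
    d=s[:,0]-s[:,2]; ok=d>(d[:20].mean()+np.median(d[-160:-60].clip(None,20)))/2
    i=np.argmax(~ok); return y[i]*1000
for n in("top","scene"): print(n,"stop end y mm",prof(read_camera(n)))
im=cv2.imread("pics/top0.png")[:,:,::-1];c=read_camera("top");c["image"]=im; print("before",prof(c))
c=read_camera("scene");c["image"]=cv2.imread("pics/scene0.png")[:,:,::-1]; print("before sc",prof(c))
E
python3 tube.py
```

```text
top stop end y mm 104.50000000000011
scene stop end y mm 106.00000000000011
before 81.50000000000009
before sc 82.00000000000009
```

The tube has moved 23 mm, so the push works at this height, with contact about 13 mm ahead of the TCP. Continuing to the stop.

```bash
python3 -m crank '{"travel":[[0,0.2,0],[0,0.4,0],[0,0.6,0],[0,0.8,0],[0,0.95,0]],"turn":[0,0,0,0,0]}' >/dev/null;  python3 h.py
python3 -m crank '{"travel":[[0,0.06,0],[0,0.12,0],[0,0.16,0],[0,0.18,0]],"turn":[0,0,0,0]}' >/dev/null;  python3 h.py; python3 tube.py
```

```text
t6.90 jig mm [-1.000e-01 -2.025e+02  7.100e+00] yawerr 0.001 F jig [-0.6 -0.8  0.9] gap -0.0001
t7.23 jig mm [   0.6 -198.1    7.4] yawerr -0.001 F jig [-0.4 -6.1 -0.5] gap -0.0002
top stop end y mm 150.00000000000017
scene stop end y mm 149.50000000000017
before 81.50000000000009
before sc 82.00000000000009
```

```bash
python3 -m crank '{"travel":[[0,0.03,0],[0,0.06,0],[0,0.06,0]],"turn":[0,0,0]}' >/dev/null;  python3 h.py
python3 -m crank '{"travel":[[0,-0.3,0],[0,-1.0,0],[0,-1.5,0],[0,-1.5,0.08],[0,-1.5,0.12]],"turn":[0,0,0,0,0]}' >/dev/null;  python3 h.py
python3 -m crank '{"travel":[[0,0,0.05],[0,0,0.1],[0,0,0.1]],"turn":[0,0,0]}' >/dev/null;  python3 h.py
python3 tube.py | head -2
```

```text
t7.68 jig mm [   1.3 -197.9    7.9] yawerr -0.002 F jig [  1.  -11.5  -0.4] gap -0.0001
t8.10 jig mm [  -0.3 -254.9    1.7] yawerr -0.002 F jig [-0.1  0.2 -0.9] gap -0.0001
t8.35 jig mm [  -0.5 -252.9   -2.5] yawerr 0.001 F jig [-0.3  0.6 -0.7] gap -0.0001
top stop end y mm 150.00000000000017
scene stop end y mm 149.00000000000017
```

The tube is butted against the stop at 150 mm, having built up 11.5 N against it. The reported z is below 0 without touching the bench, so the real tip is higher. Probing on.

```bash
for i in 1; do python3 -m crank '{"travel":[[0,0,0.05],[0,0,0.1],[0,0,0.1]],"turn":[0,0,0]}' >/dev/null;  python3 h.py; python3 -m crank '{"travel":[[0,0,0.05],[0,0,0.1],[0,0,0.1]],"turn":[0,0,0]}' >/dev/null;  python3 h.py; python3 -m crank '{"travel":[[0,0,0.05],[0,0,0.1],[0,0,0.1]],"turn":[0,0,0]}' >/dev/null;  python3 h.py; done
```

```text
t8.80 jig mm [-2.00e-01 -2.54e+02 -6.10e+00] yawerr 0.000 F jig [-0.3  0.3  0.3] gap 0.0001
t9.05 jig mm [  -0.3 -254.1  -10.3] yawerr -0.000 F jig [-0.3 -0.2 -0.6] gap -0.0
t9.30 jig mm [-2.000e-01 -2.541e+02 -1.420e+01] yawerr -0.000 F jig [-0.5 -1.   0.3] gap 0.0
```

```bash
python3 -m crank '{"travel":[[0,0,0.05],[0,0,0.08],[0,0,0.08]],"turn":[0,0,0]}' >/dev/null;  python3 h.py; python3 -m crank '{"travel":[[0,0,0.05],[0,0,0.08],[0,0,0.08]],"turn":[0,0,0]}' >/dev/null;  python3 h.py
```

```text
t9.55 jig mm [-1.000e-01 -2.541e+02 -1.730e+01] yawerr 0.000 F jig [0.5 0.4 0.5] gap 0.0001
t9.80 jig mm [-1.000e-01 -2.541e+02 -2.050e+01] yawerr 0.000 F jig [-0.3  1.2  0.2] gap -0.0003
```

```bash
python3 -m crank '{"travel":[[0,0,0.05],[0,0,0.08],[0,0,0.08]],"turn":[0,0,0]}' >/dev/null;  python3 h.py; python3 -m crank '{"travel":[[0,0,0.05],[0,0,0.08],[0,0,0.08]],"turn":[0,0,0]}' >/dev/null;  python3 h.py
```

```text
t10.05 jig mm [-1.000e-01 -2.541e+02 -2.370e+01] yawerr 0.000 F jig [0.2 0.5 0.5] gap 0.0003
t10.30 jig mm [ 2.000e-01 -2.543e+02 -2.420e+01] yawerr 0.000 F jig [-5.9  2.  17. ] gap 0.0001
```

I touched the bench at a reported z of -24 mm, so the real tip is 24 mm above the reported TCP. From here on, tip z = reported z + 24. Moving to the near plate's outer side.

```bash
python3 -m crank '{"travel":[[0,0,-1],[0,0,-2],[0,0,-3],[0,0,-3.7],[0,0,-3.7]],"turn":[0,0,0,0,0]}' >/dev/null;  python3 h.py
python3 -m crank '{"travel":[[1.4,3.2,0],[1.4,3.2,0],[1.4,3.2,0],[1.4,3.2,0],[1.4,3.2,0]],"turn":[0,0,0,0,0]}' >/dev/null
python3 -m crank '{"travel":[[1.4,3.15,0],[1.4,3.15,0],[1.4,3.15,0],[1.4,3.15,0],[1.4,3.15,0.3]],"turn":[0,0,0,0,0]}' >/dev/null;  python3 h.py
```

```text
t10.72 jig mm [   3.9 -256.5  129. ] yawerr 0.000 F jig [ 0.1 -0.4  1.3] gap -0.0002
t11.55 jig mm [-111.4    1.4  111. ] yawerr 0.003 F jig [ 0.  -0.3 -0.2] gap 0.0
```

```bash
python3 -m crank '{"travel":[[0,0,0.5],[0,0,1.0],[0,0,1.0],[-0.25,0,1.0],[-0.45,0,1.0]],"turn":[0,0,0,0,0]}' >/dev/null; python3 -m crank '{"travel":[[0,0,0],[-0.1,0,0],[-0.2,0,0],[-0.3,0,0],[-0.3,0,0]],"turn":[0,0,0,0,0]}' >/dev/null; python3 h.py
python3 -m crank '{"travel":[[-0.08,0,0],[-0.16,0,0],[-0.2,0,0],[-0.2,0,0]],"turn":[0,0,0,0]}' >/dev/null; python3 h.py
```

```text
t12.38 jig mm [-80.7  -0.4  69.9] yawerr 0.000 F jig [-0.2 -0.7  0.6] gap 0.0001
t12.72 jig mm [-73.5  -0.3  69.6] yawerr 0.000 F jig [ 0.1 -0.   0.1] gap 0.0003
```

```bash
python3 -m crank '{"travel":[[-0.1,0,0.02],[-0.2,0,0.04],[-0.3,0,0.06],[-0.3,0,0.06]],"turn":[0,0,0,0]}' >/dev/null; python3 h.py
python3 -m crank '{"travel":[[-0.11,0,0.05],[-0.22,0,0.11],[-0.22,0,0.11]],"turn":[0,0,0]}' >/dev/null; python3 h.py
```

```text
t13.05 jig mm [-62.   -0.1  66.5] yawerr 0.000 F jig [-1.6  0.6 -0.6] gap -0.0001
t13.30 jig mm [-52.4  -0.2  62.1] yawerr 0.000 F jig [-0.8 -0.7 -0. ] gap -0.0003
```

```bash
python3 -m crank '{"travel":[[-0.1,0,0.07],[-0.19,0,0.14],[-0.28,0,0.23],[-0.36,0,0.33]],"turn":[0,0,0,0]}' >/dev/null; python3 h.py
python3 - <<'E'
from h import *
out=[]
for n,(x0,y0,w,h) in(("scene",(225,155,133,120)),("top",(250,170,160,100))):
    c=read_camera(n); im=c["image"][:,:,::-1][y0:y0+h,x0:x0+w]
    out.append(cv2.resize(im,(800 if 0 else int(w*3),int(h*3)),interpolation=cv2.INTER_CUBIC))
o=np.zeros((360,880,3),np.uint8); o[:360,:399]=out[0]; o[:300,400:880]=out[1]; cv2.imwrite("pics/p6.png",cv2.resize(o,(800,327)))
E
```

```text
t13.63 jig mm [-37.9  -0.3  49.4] yawerr 0.000 F jig [-1.8  0.3  1.9] gap 0.0003
```

View pics/p6.png

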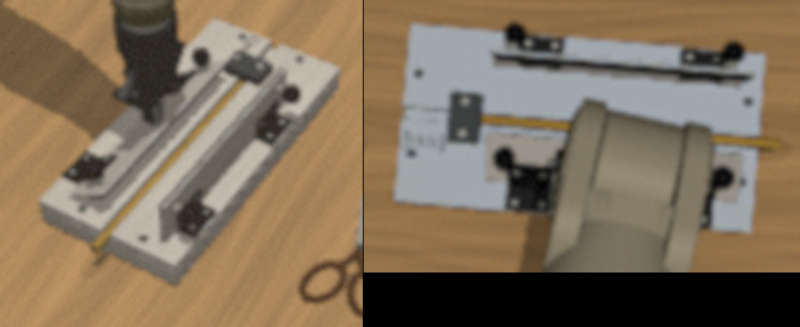

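The near plate is tipping over (about 0.5 rad) with the tip on its back, clear of the knobs. The tube reaches the stop block at (465,118). Continuing down.

```bash
python3 -m crank '{"travel":[[-0.06,0,0.11],[-0.12,0,0.22],[-0.16,0,0.34],[-0.2,0,0.46],[-0.22,0,0.56]],"turn":[0,0,0,0,0]}' >/dev/null; python3 h.py
python3 -m crank '{"travel":[[0,0,0.05],[0,0,0.1],[0,0,0.1]],"turn":[0,0,0]}' >/dev/null; python3 h.py
```

```text
t14.15 jig mm [-28.7  -0.4  26.9] yawerr -0.000 F jig [2.3 0.1 3.5] gap -0.0003
t14.40 jig mm [-28.7  -0.4  25.7] yawerr 0.000 F jig [-4.6  0.6 22.8] gap -0.0001
```

The near plate is flat: the tip stopped at 49.7 mm with 23 N. Lifting off and going to the outer side of the far plate.

```bash
python3 -m crank '{"travel":[[0,0,-1],[0,0,-2],[0,0,-2.6],[-1,0,-2.6],[-2,0,-2.6]],"turn":[0,0,0,0,0]}' >/dev/null; python3 -m crank '{"travel":[[-0.9,0,0],[-1.55,0,0],[-1.55,0,0],[-1.55,0,0.6],[-1.55,0,1.3]],"turn":[0,0,0,0,0]}' >/dev/null;  python3 h.py
```

```text
t15.23 jig mm [113.4  -0.4  75.5] yawerr 0.000 F jig [ 0.6 -0.7  0. ] gap 0.0001
```

```bash
python3 -m crank '{"travel":[[0.2,0,0.15],[0.4,0,0.15],[0.5,0,0.15],[0.5,0,0.15]],"turn":[0,0,0,0]}' >/dev/null; python3 h.py
python3 -m crank '{"travel":[[0.1,0,0],[0.2,0,0],[0.3,0,0],[0.4,0,0],[0.52,0,0]],"turn":[0,0,0,0,0]}' >/dev/null;  python3 h.py
python3 -m crank '{"travel":[[0.12,0,0.03],[0.24,0,0.06],[0.36,0,0.11],[0.47,0,0.17]],"turn":[0,0,0,0]}' >/dev/null;  python3 h.py
```

```text
t15.57 jig mm [91.  -0.2 69.8] yawerr -0.000 F jig [ 0.1  0.1 -0.4] gap 0.0
t15.98 jig mm [73.2 -0.4 70.6] yawerr 0.000 F jig [ 4.4 -0.1  2.8] gap -0.0001
t16.32 jig mm [51.5 -0.3 62.3] yawerr -0.000 F jig [ 0.7 -0.7  5. ] gap 0.0
```

```bash
python3 -m crank '{"travel":[[0.09,0,0.07],[0.18,0,0.15],[0.27,0,0.24],[0.35,0,0.34],[0.41,0,0.44]],"turn":[0,0,0,0,0]}' >/dev/null; python3 h.py
python3 -m crank '{"travel":[[0.06,0,0.11],[0.1,0,0.22],[0.14,0,0.34],[0.16,0,0.45],[0.165,0,0.5]],"turn":[0,0,0,0,0]}' >/dev/null; python3 h.py
python3 -m crank '{"travel":[[0,0,0.04],[0,0,0.07],[0,0,0.07]],"turn":[0,0,0]}' >/dev/null;  python3 h.py
```

```text
t16.73 jig mm [34.7 -0.1 43.8] yawerr 0.000 F jig [-1.4 -0.3  3.2] gap 0.0001
t17.15 jig mm [28.8 -0.2 25.7] yawerr 0.000 F jig [-10.2   0.8  30.8] gap 0.0001
t17.40 jig mm [28.9 -0.1 25.7] yawerr 0.000 F jig [-13.3   0.4  33.1] gap 0.0001
```

The far plate is flat too, stopping at 49.7 mm with 33 N. Lifting clear, then checking.

```bash
python3 -m crank '{"travel":[[0,0,-1],[0,0,-2],[0,0,-3],[0,0,-4],[0,0,-4]],"turn":[0,0,0,0,0]}' >/dev/null; python3 -m crank '{"travel":[[1.5,4.5,0],[1.5,4.5,0],[1.5,4.5,0],[1.5,4.5,0],[1.5,4.5,0]],"turn":[0,0,0,0,0]}' >/dev/null; python3 -m crank '{"travel":[[1.5,4.5,0],[1.5,4.5,0],[1.5,4.5,0],[1.5,4.5,0],[1.5,4.5,0]],"turn":[0,0,0,0,0]}' >/dev/null;  python3 h.py
python3 - <<'E'
from h import *
out=[]
for n,(x0,y0,w,h) in(("scene",(225,150,140,130)),("top",(250,170,190,100))):
    c=read_camera(n); cv2.imwrite(f"pics/end_{n}.png",c["image"][:,:,::-1]); im=c["image"][:,:,::-1][y0:y0+h,x0:x0+w]
    s=400/w; out.append(cv2.resize(im,(400,int(h*s)),interpolation=cv2.INTER_CUBIC))
    m=model([*Q,.025,0,0]); print(n,proj(c,m)[4:].round(1).tolist())
    # change of the loose things against the first picture
    d=cv2.absdiff(cv2.imread(f"pics/{n}0.png"),c["image"][:,:,::-1].copy()).max(2)
    for k,X in dict(jar=[.478,-.4225,.03],amber=[.63,.47,.02],mask=[.45,.469,.03],sciss=[.775,-.1,.005]).items():
        u,v=proj(c,[X])[0].astype(int); r=d[max(v-15,0):v+15,u-15:u+15]; print(k,(u,v),r.mean().round(1),r.max())
o=np.zeros((max(a.shape[0] for a in out),800,3),np.uint8)
for i,a in enumerate(out): o[:a.shape[0],400*i:400*i+400]=a
cv2.imwrite("pics/p7.png",o)
E
python3 tube.py|head -2
```

```text
t18.65 jig mm [-92.3 363.5 180.8] yawerr 0.003 F jig [ 1.1 -0.1  1.1] gap -0.0001
scene [[258.8, 245.7], [313.1, 184.3], [313.6, 185.6], [275.5, 228.1], [303.1, 181.2], [264.5, 222.9]]
jar (np.int64(207), np.int64(287)) 3.1 10
amber (np.int64(369), np.int64(140)) 3.1 13
mask (np.int64(329), np.int64(126)) 7.3 57
sciss (np.int64(342), np.int64(253)) 3.0 11
top [[402.0, 222.6], [292.7, 213.1], [303.1, 206.5], [382.2, 213.3], [301.8, 221.2], [381.0, 228.1]]
jar (np.int64(468), np.int64(240)) 6.2 10
amber (np.int64(182), np.int64(188)) 5.4 10
mask (np.int64(180), np.int64(245)) 76.9 150
sciss (np.int64(363), np.int64(144)) 5.4 10
top stop end y mm 151.00000000000017
scene stop end y mm 132.00000000000014
```

View pics/p7.png

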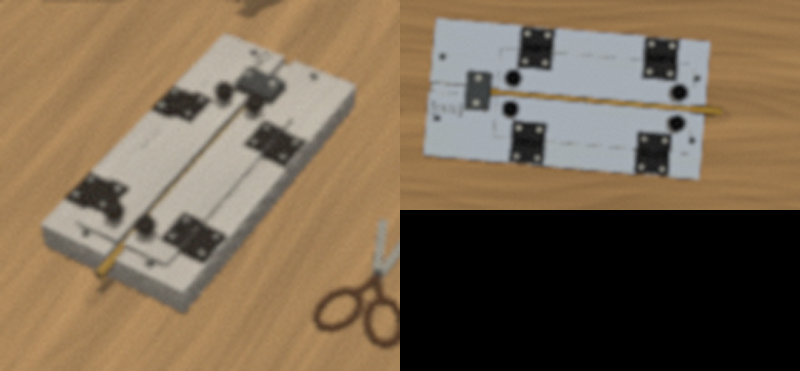

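Both plates lie flat. The tube's free end is at top pixel (402,222), matching the 25 mm model. The mask-tape difference in the top view is the arm now covering the roll. Handing in.

```bash
python3 -c "
from workcell import *
hand_in(); print('ok')"
```

```text
the job is handed in; nothing more can be done
ok
```

The tube is pushed against the stop block and both plates are pressed flat over it. The job was handed in at about 19 s of the 51 s allowed.

- **Tube:** pushed with the shut fingertips until the force rose to about 11 N. The stop end then measured 149–150 mm along the jig, against 150 mm for the stop face, and the free end now sticks out about 25 mm.
- **Plates:** the near plate went over first, then the far one, each pushed on its back at mid-length, clear of the knobs. The fingertip stopped at 49.7 mm on both (flat is 50 mm), with about 23 N on the near plate and 33 N on the far one.
- **Last pictures:** both plates lie flat, with the knobs where the closed-plate model puts them.

**Checks that disagreed or fell short:**
- **Fingertip height:** the reported TCP lies about 24 mm beyond the real fingertip. My first push passed over the tube without touching it. I then found the bench by touch at about 17 N and corrected all later heights.
- **Final stop-end reading:** the top camera gave 151 mm. The scene camera gave 132 mm, which I put down to a plate knob hiding that end.
- **Masking tape roll:** in the top view the arm covered it at the end, so I could not confirm its position there. The scene camera showed only a small local change, which I took to be the arm's shadow. The jar, amber tape and scissors had not moved.

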